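# Hold the ion-lens barrel in the V-block for the bore camera

## Task

Lift the cleaned ion-lens barrel out of the white drying cradle by its tan handle and set it gently into the V-block of the inspection fixture, flange towards the camera and the back of the flange drawn up against the end of the block. Press it down with about 10 N so that it bears firmly on both brass faces, and finish while still gripping the handle and pressing, so that the bore camera can take its picture. Leave the other things on the bench where they are.

Things in the scene. Friction and masses are not known exactly. Their poses are not given: they have to be found in the camera images.
- barrel: Loose ion-lens barrel: bright steel tube, 40 mm diameter, 90 mm long, white ceramic rings, tan handle on top; 0.2 to 0.33 kg, balanced under the handle's middle. Origin on the tube's axis at mid-length; y along the axis, z up to the handle. Tube y = -45 to 45 mm; flange (54 mm diameter) y = -51 to -45 mm; nose (26 mm diameter) to y = -57 mm.
- handle (a point): Middle of the barrel's tan handle bar, 50 mm above the tube's axis, at barrel y = -5 mm; axes as the barrel's. The bar runs along barrel y: 60 mm long, 10 mm wide and high, on 10 mm square posts 25 mm either side of the middle; 25 mm is free between bar and tube. Grip it across its 10 mm width.
- shoulder (a point): Point on the barrel's axis in the plane of the flange's back (the side towards the tube), barrel y = -45 mm; axes as the barrel's.
- fixture: Inspection fixture, rigid and fixed: aluminium plate 90 x 240 x 10 mm with a dark steel V-block and a bore camera at its -y end. Origin on the bench under the V-block's middle; y along the V, z up. Block y = -35 to 35 mm, 64 mm wide, top 52 mm above the bench; 90 degree V, open upwards, lined with brass. A seated barrel's y axis points the same way as the fixture's.
- block_end (a point): Where shoulder lies when the barrel is properly seated: in the plane of the block's end face that looks at the camera (fixture y = -35 mm), on the seated barrel's axis, 58.3 mm above the bench. Axes as the fixture's.
- camera_front (a point): Centre of the bore camera's front glass, on the seated barrel's axis, 60 mm from the block's end. The camera (42 mm wide, top 80 mm above the bench) reaches 76 mm further back from here.
- face_near: Polished brass strip (slippery, friction about 0.25) on the sloping face of the V at the fixture's -x side. Origin at the middle of the line where the tube bears on it: 14.1 mm from the V's centre plane, 44.2 mm above the bench. Its z is the face's normal.
- face_far: Brass strip on the sloping face of the V at the fixture's +x side, mirror image of the other.
- cradle: White plastic drying cradle fixed to the bench, 84 x 104 mm, with two low saddles (tops 38 mm above the bench) on which the barrel lies at first, its axis 46 mm above the bench, handle up. Origin on the bench under its middle; y along the barrel.
- solvent: Bystander: a 500 ml glass bottle with a blue cap, 86 mm in diameter, 175 mm high. Origin at the centre of its underside.
- tape_blue: Bystander: a blue ring (tape roll) 90 mm in diameter, 24 mm high, lying flat. Origin at the centre of its underside.
- tape_orange: Bystander: an orange ring (tape roll) 90 mm in diameter, 24 mm high, lying flat. Origin at the centre of its underside.
- wrench: Bystander: a steel wrench 150 mm long lying on the bench.
- column: Bystander: a thin steel chromatography column about 160 mm long with a green sleeve, lying along its y, 18 mm high.
- vial_rack: Bystander, fixed: a blue rack of small vials, 75 x 115 mm, 42 mm high. Origin at the centre of its underside.
- jar: Bystander: a small amber jar with a white cap, 42 mm in diameter, 50 mm high. Origin at the centre of its underside.
- swab_pot: Bystander: a clear pot of cotton swabs, 60 mm in diameter, 120 mm high with the swabs. Origin at the centre of its underside.
Mind the look-alikes: they are no part of the job. Leave any green or turquoise look-alike of the barrel alone.

How it is judged:
By the outcome, as a careful person would: the job done as asked, in the order asked, and still so for the second after the job is handed in, while the arm keeps its last pose, push and grip.
It also fails if it takes over 54 s, if anything falls off the work surface, if the arm or the gripper's body presses on something with over 40 N, if the wrist force passes 120 N, or if a joint passes its speed limit or range.

## Robot

A 7-joint arm with a two-finger parallel gripper is mounted at the origin on the work surface. World frame = base frame: x ahead of the robot, y to its left, z up, the work surface at z = 0. Lengths are in m, angles in rad, forces in N, time in s.
With the tool pointing down it reaches from about 0.425 to 0.925 m from the base axis. Payload 6.8 kg.
Tool frame: the origin (TCP) lies midway between the tips of the shut fingers; the grasp point (between the pads) lies 19 mm behind it; z points along the fingers, y is the direction in which the jaws open and shut (so a half turn about z gives the same grasp; the last joint's range is limited). The gripper opens to 85 mm and grips with 20 to 120 N. Pads are 22 mm wide; open, the fingers measure 114 mm over their backs; the gripper's body (76 mm by 85 mm) begins 54 mm behind the grasp point. The pads swing forward as they close: fully open they stand 13 mm farther back than shut.
Start: joints at [1.165, 0.477, 0.022, 1.555, -0.011, 1.109, -0.083], TCP at [0.198, -0.645, 0.231] pointing down, gripper open.
Joint ranges: [-2.96, 2.96], [-0.34, 2.1], [-1.41, 1.46], [0.24, 2.44], [-1.37, 4.51], [0.17, 1.92], [-2.96, 2.96]. Speed limits (rad/s): [2.39, 2.39, 3.14, 3.14, 3.14, 3.14, 3.14].

## Interface

Orientations are given as a rotation vector (axis times angle).
In Python, from bench import r, imaging gives the robot as it stands.
- The arm moves only by the tool jog_arm, never from a script. Its argument "rows" is a list of rows, each an object with "delta_rot": the turn, a rotation vector about the tool's x, y, z in degrees, a list of three; "xyz": the shift along the tool's x, y, z in cm, a list of three; "fingers": the closure, from 0 (fully open) to 1 (shut). A call has exactly 5 rows; each row is the pose to reach, as a shift and turn from the pose measured when the call began, along the tool's axes at that moment; what a row does not reach only later rows make up. A row lasts 1/12 s, in which the tool goes at most 41.7 mm and 7.16 degrees, less where a joint would pass 70% of its speed; a pose out of reach is approached as far as the arm can. A call with a gripper value outside its range is refused whole. The fingers move at their own pace and stop on an object; "grip_force" is the grip in N (left out, the last holds). Time passes only in rows, so rows that repeat a pose let the fingers close, or fill a call up. It gives the time, the measured TCP pose, the force and the opening at its end, in the units of the state.
- r.get_obs(): the state, without advancing time (a new reading comes with each control period).
- imaging.grab_frame(name): name is "side" or "top"; returns the picture (480x640x3 uint8, blue, green, red); there is no depth.
- imaging.camera_info(name): a dict with "camera_matrix" (3x3 intrinsics, pixels), "xyz" and "attitude" of the camera in the world. Camera axes: x right, y down, z forward; pixel columns grow to the right and rows downward; lengths in m; the calibration is good to about 2 mm. A picture is of the moment at which its call begins. camera_info takes no time and is no camera call.
- r.hand_in(): hands the job in, once; it reports no verdict.
Trained networks look in the newest picture that a camera, given by its name, has taken for a name from the list of things; names that differ only in an ending like _2 or _b are one class to them, and where a whole thing is asked for, a point or a joint stands for the part that bears it (a point fixed in the world has none). Each returns a list of dicts, best first, with "conf" (0 to 1); they miss things now and then, are a little off and sometimes report something else, mostly with a low value. They report only what shows in the picture. A call takes as long as a camera call. They do not tell look-alikes from the thing itself.
- imaging.find_in(camera, query): "position" ([column, row] in pixels, amid what is visible of it).
- imaging.cut_out(camera, query): "region" (480x640 bool, what is visible of it) and "position" ([column, row] in pixels, amid what is visible of it).
- imaging.tip_of(camera, query): "position" ([column, row] in pixels: a listed point, or the origin of a listed thing).
The state is a dict: "clock": time; "joints": joint angles; "qvel": joint speeds; "tau": joint torques, N m; "tcp_pos": TCP position; "orientation": TCP orientation; "contact_force": force on the tool from outside, world axes, zero at the start; "moment": the same for the moment, N m; "grip_width": finger opening in m.
Only numpy, scipy, OpenCV 4.12 (cv2) and the standard library are available. Lean on these libraries where they do the work, as an engineer would, in place of code of your own. Each camera call takes 0.05 s, during which the arm holds its last target.

## Working session

There is one attempt and no reset: what is moved stays moved. The work goes in short steps, Python scripts to look and compute and a tool call to move; the robot and the scene stay as the last step left them, time stands still between calls to the robot, and variables do not carry over. Pictures are saved under pics/ and viewed, and the job is handed in when it is done.

Besides the shell and the picture viewer there is one more tool, called after "Call:" as a command line: name --argument value ..., lists and objects as JSON in quotes. jog_arm: Moves the arm, as the interface text tells. Its arguments: {"type":"object","properties":{"rows":{"type":"array","items":{"type":"object","properties":{"delta_rot":{"type":"array","items":{"type":"number"}},"xyz":{"type":"array","items":{"type":"number"}},"fingers":{"type":"number"}}}},"grip_force":{"type":"number"}},"required":["rows"]}

```bash
ls; mkdir -p pics; python3 - <<'E'
from bench import r, imaging
import cv2
for n in ("side","top"):
    cv2.imwrite(f"pics/{n}0.png",imaging.grab_frame(n)); print(n,imaging.camera_info(n))
    for q in ("barrel","handle","shoulder","fixture","block_end","camera_front","cradle"):
        print(q,[(a["conf"],a["position"]) for a in imaging.tip_of(n,q)][:4])
print(r.get_obs())
E
```

```text
pics
side {'camera_matrix': array([[443.93263253,   0.        , 321.80582077],
       [  0.        , 443.93263253, 244.91480714],
       [  0.        ,   0.        ,   1.        ]]), 'xyz': array([0.48908827, 0.78427657, 0.77962913]), 'attitude': array([-0.15413771,  2.80756529, -1.31792782])}
barrel [(0.84, [413.6, 364.2]), (0.76, [369.3, 312.4]), (0.75, [340.4, 362.3]), (0.73, [260.9, 361.5])]
handle [(0.58, [384.1, 321.9])]
shoulder [(0.81, [336.7, 346.5]), (0.69, [394.8, 368.6]), (0.69, [373.5, 301.3])]
fixture [(0.77, [341.2, 226.5])]
block_end [(0.83, [336.5, 206.0])]
camera_front [(0.93, [333.1, 192.6])]
cradle [(0.83, [339.0, 377.6])]
top {'camera_matrix': array([[534.58511063,   0.        , 319.15321581],
       [  0.        , 534.58511063, 239.75276153],
       [  0.        ,   0.        ,   1.        ]]), 'xyz': array([ 0.34839205, -0.01934735,  1.82028056]), 'attitude': array([-2.16599974,  2.15362024, -0.15340303])}
barrel [(0.88, [225.5, 261.5]), (0.87, [237.6, 305.4]), (0.63, [273.6, 280.4])]
handle [(0.96, [226.1, 262.7]), (0.87, [246.5, 298.7]), (0.69, [217.8, 221.9]
[... 298 characters left out ...]
ck': 0.8, 'joints': array([ 1.16494591,  0.47695862,  0.02242703,  1.55541116, -0.0114843 ,
        1.10927536, -0.08308458]), 'qvel': array([-1.39293657e-03, -2.43104431e-04, -1.57720868e-03, -1.34705923e-03,
        1.66867272e-03,  4.15510124e-05,  5.02339526e-04]), 'tau': array([-8.12129692e-04, -5.96263897e+01,  1.60539251e+00, -2.81535816e+01,
        1.24263985e-02,  1.53032979e-03, -2.14233026e-06]), 'tcp_pos': array([ 0.19801774, -0.64532448,  0.23133149]), 'orientation': array([3.10677107e+00, 4.65932584e-01, 9.26327435e-06]), 'contact_force': array([ 0.52895298, -0.39552371, -0.11605796]), 'moment': array([-0.03377797,  0.02800201, -0.00150169]), 'grip_width': 0.08519156566321923}
```

View pics/side0.png

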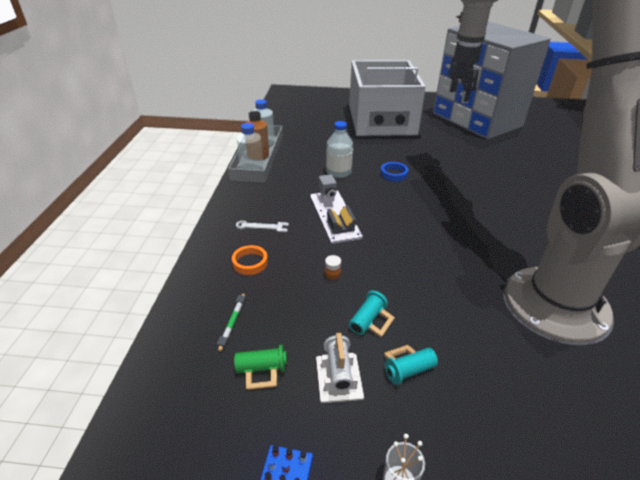

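View pics/top0.png

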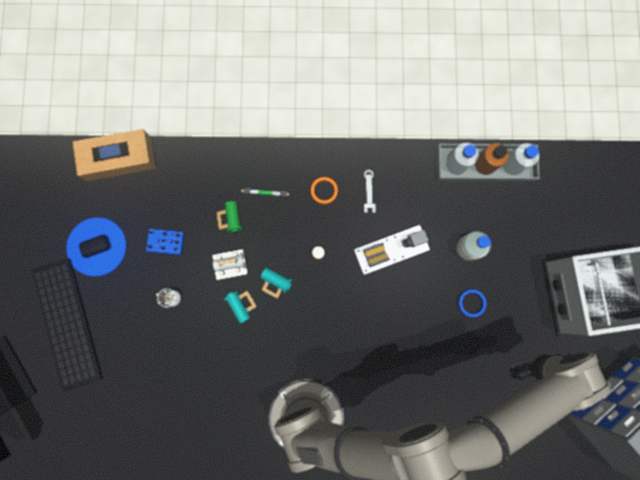

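```bash
cat > h.py <<'E'
import numpy as np, cv2
from scipy.spatial.transform import Rotation as R
from bench import r, imaging
C={n:imaging.camera_info(n) for n in("side","top")}
def proj(n,P):
    c=C[n]; M=R.from_rotvec(c["attitude"]).as_matrix()
    p=(np.atleast_2d(P)-c["xyz"])@M; return (p@c["camera_matrix"].T)[:,:2]/p[:,2:]
def onz(n,uv,z):
    c=C[n]; d=R.from_rotvec(c["attitude"]).as_matrix()@np.linalg.solve(c["camera_matrix"],[*uv,1]); 
    return c["xyz"]+d*(z-c["xyz"][2])/d[2]
def crop(n,img,x0,y0,w,h,s,out):
    cv2.imwrite(out,cv2.resize(img[y0:y0+h,x0:x0+w],None,fx=s,fy=s,interpolation=cv2.INTER_CUBIC))
E
python3 - <<'E'
from h import *
s=cv2.imread("pics/side0.png");t=cv2.imread("pics/top0.png")
a=cv2.resize(s[320:410,300:390],(400,400),interpolation=2); b=cv2.resize(t[235:295,200:260],(400,400),interpolation=2)
c=cv2.resize(s[165:255,295:375],(350,394),interpolation=2); d=cv2.resize(t[215:285,345:439],(400,298),interpolation=2)
o=np.zeros((800,800,3),np.uint8);o[:400,:400]=a;o[:400,400:]=b;o[400:794,:350]=c;o[400:698,400:]=d
cv2.imwrite("pics/c1.png",cv2.resize(o,(600,600)))
for n,uv,z in [("top",(229,264),.1),("side",(340,350),.1),("top",(226.1,262.7),.1),("top",(386.4,250.3),.0583),("side",(336.5,206),.0583),("top",(401.8,246),.0583),("side",(333.1,192.6),.0583),("top",(373.7,257.3),0),("side",(341.2,226.5),0),("side",(339,377.6),0),("top",(227.2,263.2),0)]:print(n,uv,onz(n,uv,z).round(4))
E
```

```text
top (229, 264) [0.4925 0.2504 0.1   ]
side (340, 350) [0.5028 0.2715 0.1   ]
top (226.1, 262.7) [0.4966 0.2599 0.1   ]
top (386.4, 250.3) [ 0.5447 -0.2635  0.0583]
side (336.5, 206) [ 0.5503 -0.2564  0.0583]
top (401.8, 246) [ 0.5594 -0.3149  0.0583]
side (333.1, 192.6) [ 0.5658 -0.3245  0.0583]
top (373.7, 257.3) [ 0.5268 -0.2277  0.    ]
side (341.2, 226.5) [ 0.5334 -0.2386  0.    ]
side (339, 377.6) [0.5018 0.264  0.    ]
top (227.2, 263.2) [0.5035 0.2723 0.    ]
```

View pics/c1.png

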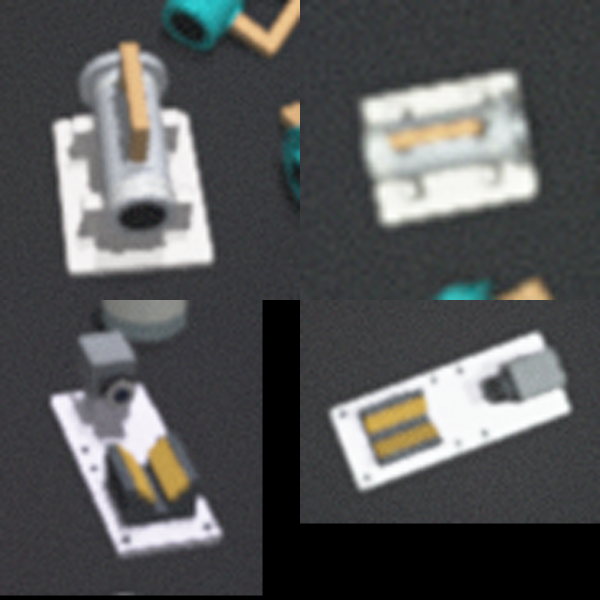

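```bash
cat > fit.py <<'E'
from h import *
from scipy.optimize import minimize
S=16
def hull(n,V,off,size):
    p=(proj(n,V)-off+0.5)*S
    m=np.zeros((size[1]*S,size[0]*S),np.uint8)
    h=cv2.convexHull(p.astype(np.float32)).round().astype(np.int32)
    cv2.fillConvexPoly(m,h,255)
    m=cv2.GaussianBlur(m,(0,0),S*0.7)
    return cv2.resize(m,size,interpolation=cv2.INTER_AREA)/255.
def box(l,b,zlo,zhi):
    return np.array([[x,y,z] for x in(-b/2,b/2) for y in(-l/2,l/2) for z in(zlo,zhi)])
def place(V,q):
    c,s=np.cos(q[2]),np.sin(q[2]); return np.c_[q[0]+c*V[:,0]-s*V[:,1],q[1]+s*V[:,0]+c*V[:,1],V[:,2]]
def fit(n,soft,V,q0,off,size):
    f=lambda q:np.sum((hull(n,place(V,q),off,size)-soft)**2)
    best=None
    for dy in(-.1,0,.1):
        q1=np.array(q0)+[0,0,dy]
        o=minimize(f,q1,method="Nelder-Mead",options=dict(initial_simplex=[q1,q1+[.006,0,0],q1+[0,.006,0],q1+[0,0,.08]],xatol=1e-4,fatol=1e-3))
        if best is None or o.fun<best.fun:best=o
    return best.x,best.fun,np.sum(soft**2)
E
python3 - <<'E'
from fit import *
img={n:cv2.imread(f"pics/{n}0.png").astype(float) for n in("top","side")}
def show(n,u0,v0,w,h):
    return img[n][v0:v0+h,u0:u0+w]
# tan: R-B ; 
t=show("top",205,240,50,45); tan=np.clip((t[...,2]-t[...,0])/ 1,0,None); print(tan.max(), np.percentile(tan,50))
tan[tan<12]=0; tan=np.clip(tan/np.percentile(tan[tan>0],85),0,1)
print("handle top",fit("top",tan,box(.06,.01,.091,.101),[.4966,.2599,-.15],np.array([205,240]),(50,45)))
s=show("side",320,325,45,65); tan=np.clip(s[...,2]-s[...,0],0,None);print(tan.max());tan[tan<12]=0; tan=np.clip(tan/np.percentile(tan[tan>0],85),0,1)
print("handle side",fit("side",tan,box(.06,.01,.091,.101),[.4966,.2599,-.15],np.array([320,325]),(45,65)))
# plate top: gray mask hull
m=(img["top"].min(2)>140).astype(np.uint8)[215:285,345:440]
cn=max(cv2.findContours(m,0,1)[0],key=cv2.contourArea)
rect=cv2.minAreaRect(cn);pts=cv2.boxPoints(rect)+[345,215];P=np.array([onz("top",p,.01) for p in pts]);print("plate top",P.round(4),P.mean(0))
print(np.linalg.norm(np.diff(P,axis=0),axis=1))
# brass
for n,(u,v,w,h) in dict(top=(355,230,60,45),side=(320,195,45,45)).items():
    b=show(n,u,v,w,h);k=np.clip(b[...,2]-b[...,0],0,None);print(n,k.max());k[k<15]=0
    mm=(k>25).astype(np.uint8);N,L,st,ce=cv2.connectedComponentsWithStats(mm)
    for i in range(1,N):
        if st[i,4]>8:
            print(st[i],ce[i]+[u,v],onz(n,ce[i]+[u,v],.042).round(4), cv2.minAreaRect(np.argwhere(L==i)[:,::-1].astype(np.float32)))
E
```

```text
92.0 0.0
handle top (array([0.50182872, 0.25899551, 0.19502463]), np.float64(1.4108727412533641), np.float64(44.52055363321799))
95.0
handle side (array([0.50381461, 0.2598059 , 0.18500752]), np.float64(11.173327626280136), np.float64(124.98806710775045))
plate top [[ 0.5548 -0.1575  0.01  ]
 [ 0.6438 -0.39    0.01  ]
 [ 0.5545 -0.4214  0.01  ]
 [ 0.4667 -0.1901  0.01  ]] [ 0.55496138 -0.28974427  0.01      ]
[0.24898874 0.09462307 0.24746501]
top 130.0
[ 10  15  20  12 134] [374.5        250.60447761] [ 0.5452 -0.2258  0.042 ] ((19.541099548339844, 20.609588623046875), (6.437263011932373, 20.95036506652832), 69.44395446777344)
[ 13  23  21  12 119] [377.69747899 258.20168067] [ 0.5197 -0.2363  0.042 ] ((22.689655303955078, 28.224136352539062), (5.756555557250977, 20.79787826538086), 68.19859313964844)
side 126.0
[ 20  12  13  19 149] [345.7114094  216.12751678] [ 0.5219 -0.2331  0.042 ] ((25.70000457763672, 20.899999618530273), (18.335756301879883, 8.497057914733887), 63.43495178222656)
[11 14 12 18 79] [336.53164557 218.05063291] [ 0.5469 -0.221   0.042 ] ((16.200000762939453, 22.400001525878906), (19.677398681640625, 4.4721360206604), 63.43495178222656)
```

```bash
cat > fitfix.py <<'E'
from fit import *
def strips(q,L,d1,d2):
    o=[]
    for s in(-1,1):
        o.append(place(np.array([[s*d,y,.0301+d] for d in(d1,d2) for y in(-L/2,L/2)]),q))
    return o
def model(n,p,off,size):
    A=strips(p[:3],*p[3:]); return np.clip(hull(n,A[0],off,size)+hull(n,A[1],off,size),0,1)
def fitb(n,soft,off,size,q0):
    f=lambda p:np.sum((model(n,p,off,size)-soft)**2)
    p0=np.array([*q0,.066,.006,.021]); sx=[p0]+[p0+np.eye(6)[i]*[.005,.005,.05,-.01,.003,-.003][i] for i in range(6)]
    o=minimize(f,p0,method="Nelder-Mead",options=dict(initial_simplex=sx,maxfev=900,xatol=1e-5,fatol=1e-3)); return o.x.round(4),o.fun,np.sum(soft**2)
if __name__=="__main__":
    for n,(u,v,w,h) in dict(top=(355,230,60,45),side=(320,195,45,45)).items():
        b=cv2.imread(f"pics/{n}0.png").astype(float)[v:v+h,u:u+w];k=np.clip(b[...,2]-b[...,0],0,None);k[k<10]=0
        k=np.clip(k/np.percentile(k[k>40],60),0,1)
        print(n,fitb(n,k,np.array([u,v]),(w,h),[.533,-.23,.366]))
    img=cv2.imread("pics/top0.png").astype(float)[215:285,340:440].min(2)
    k=np.clip((img-60)/140,0,1)
    # fill interior (block, camera) with hull: outer contour
    m=(k>.5).astype(np.uint8); cn=max(cv2.findContours(m,0,2)[0],key=cv2.contourArea); h=cv2.convexHull(cn); mm=np.zeros_like(m);cv2.fillConvexPoly(mm,h,1)
    k=np.maximum(k,cv2.erode(mm,np.ones((3,3)))); 
    print("plate",fit("top",k,box(.24,.09,0,.01),[.555,-.29,.366],np.array([340,215]),(100,70)))
E
python3 fitfix.py
```

```text
top (array([ 0.5324, -0.2308,  0.3665,  0.0675,  0.0055,  0.022 ]), np.float64(1.3005913733111298), np.float64(167.97623890532543))
side (array([ 0.5351, -0.2263,  0.3699,  0.0707,  0.0057,  0.0219]), np.float64(2.283677013697636), np.float64(151.94985650510205))
plate (array([ 0.55467646, -0.28914372,  0.36606043]), np.float64(55.110837825326215), np.float64(1958.979795918367))
```

```bash
cat > mv.py <<'E'
import sys
from h import *
x,y,z,psi=map(float,sys.argv[1:5])
o=r.get_obs(); R0=R.from_rotvec(o["orientation"])
ty=np.array([np.cos(psi),np.sin(psi),0]);tz=np.array([0,0,-1.]);tx=np.cross(ty,tz)
RT=R.from_matrix(np.c_[tx,ty,tz])
d=R0.inv().apply(np.array([x,y,z])-o["tcp_pos"])*100
w=(R0.inv()*RT).as_rotvec(degrees=True)
print("t",o["clock"],"tcp",o["tcp_pos"].round(4),"F",o["contact_force"].round(2),"M",o["moment"].round(2),"w",round(o["grip_width"],4)); print("xyz cm",d.round(2),"rot",w.round(2), "per row",(d/5).round(2),(w/5).round(2))
E
python3 -c "
import math
for a,rr in [(-.92,.65),(-.57,.63),(-.22,.61),(.13,.58)]: print(rr*math.cos(a),rr*math.sin(a))"
python3 mv.py .394 -.517 .231 -.98
```

```text
0.3937831018182508 -0.5171410530236379
0.5303976143522293 -0.3399681907024006
0.5952974440916694 -0.13312007007933027
0.575105898354577 0.07518780271942302
t 0.8 tcp [ 0.198  -0.6453  0.2313] F [ 0.53 -0.4  -0.12] M [-0.03  0.03 -0.  ] w 0.0852
xyz cm [22.5  -6.52  0.03] rot [  0.     0.   -16.79] per row [ 4.5  -1.3   0.01] [ 0.    0.   -3.36]
```

Call:
jog_arm --rows '[{"xyz":[3.9,-1.1,0],"delta_rot":[0,0,-3.4],"fingers":0},{"xyz":[7.8,-2.2,0],"delta_rot":[0,0,-6.8],"fingers":0},{"xyz":[11.7,-3.3,0],"delta_rot":[0,0,-10.2],"fingers":0},{"xyz":[15.6,-4.4,0],"delta_rot":[0,0,-13.6],"fingers":0},{"xyz":[19.5,-5.5,0],"delta_rot":[0,0,-17],"fingers":0}]'

```text
clock: 1.22
tcp_pos: [0.3698, -0.5344, 0.2316]
orientation: [3.002, 0.924, 0.0]
contact_force: [0.4, 0.2, -0.2]
grip_width: 0.0851
```

```bash
python3 mv.py .51 -.36 .231 -.69
```

```text
t 1.2167 tcp [ 0.3698 -0.5344  0.2316] F [ 0.4   0.24 -0.22] M [-0.01 -0.02 -0.03] w 0.0851
xyz cm [21.4  -6.53  0.06] rot [  0.03   0.   -16.25] per row [ 4.28 -1.31  0.01] [ 0.01  0.   -3.25]
```

Call:
jog_arm --rows '[{"xyz":[3.9,-1.2,0],"delta_rot":[0,0,-3.4],"fingers":0},{"xyz":[7.8,-2.4,0],"delta_rot":[0,0,-6.8],"fingers":0},{"xyz":[11.7,-3.6,0],"delta_rot":[0,0,-10.2],"fingers":0},{"xyz":[15.6,-4.8,0],"delta_rot":[0,0,-13.6],"fingers":0},{"xyz":[19.5,-6.0,0],"delta_rot":[0,0,-17],"fingers":0}]'

```text
clock: 1.63
tcp_pos: [0.4983, -0.3735, 0.2318]
orientation: [2.83, 1.361, 0.0]
contact_force: [0.6, -0.5, 0.6]
grip_width: 0.0854
```

```bash
python3 mv.py .575 -.17 .231 -.4
```

```text
t 1.6333 tcp [ 0.4983 -0.3735  0.2318] F [ 0.57 -0.53  0.64] M [ 0.03 -0.03 -0.01] w 0.0854
xyz cm [20.69 -6.71  0.07] rot [  0.06   0.02 -15.71] per row [ 4.14 -1.34  0.01] [ 0.01  0.   -3.14]
```

Call:
jog_arm --rows '[{"xyz":[3.9,-1.3,0],"delta_rot":[0,0,-3.4],"fingers":0},{"xyz":[7.8,-2.6,0],"delta_rot":[0,0,-6.8],"fingers":0},{"xyz":[11.7,-3.9,0],"delta_rot":[0,0,-10.2],"fingers":0},{"xyz":[15.6,-5.2,0],"delta_rot":[0,0,-13.6],"fingers":0},{"xyz":[19.5,-6.5,0],"delta_rot":[0,0,-17],"fingers":0}]'

```text
clock: 2.05
tcp_pos: [0.5696, -0.1787, 0.232]
orientation: [2.595, 1.768, 0.0]
contact_force: [1.1, -0.5, 0.1]
grip_width: 0.0854
```

```bash
python3 mv.py .57 0.02 .231 -.1
```

```text
t 2.05 tcp [ 0.5696 -0.1787  0.232 ] F [ 1.08 -0.51  0.07] M [ 0.01 -0.04  0.04] w 0.0854
xyz cm [18.5  -7.24  0.08] rot [  0.08   0.05 -15.74] per row [ 3.7  -1.45  0.02] [ 0.02  0.01 -3.15]
```

Call:
jog_arm --rows '[{"xyz":[3.8,-1.5,0],"delta_rot":[0,0,-3.4],"fingers":0},{"xyz":[7.6,-3,0],"delta_rot":[0,0,-6.8],"fingers":0},{"xyz":[11.4,-4.5,0],"delta_rot":[0,0,-10.2],"fingers":0},{"xyz":[15.2,-6,0],"delta_rot":[0,0,-13.6],"fingers":0},{"xyz":[19,-7.5,0],"delta_rot":[0,0,-17],"fingers":0}]'

```text
clock: 2.47
tcp_pos: [0.5692, 0.0274, 0.2321]
orientation: [2.302, 2.135, 0.001]
contact_force: [1.1, 0.1, -0.9]
grip_width: 0.0853
```

```bash
python3 mv.py .5028 0.2594 .19 .19
```

```text
t 2.4667 tcp [0.5692 0.0274 0.2321] F [ 1.07  0.1  -0.87] M [ 0.   -0.01 -0.02] w 0.0853
xyz cm [22.64 -8.37  4.17] rot [  0.1    0.08 -15.2 ] per row [ 4.53 -1.67  0.83] [ 0.02  0.02 -3.04]
```

Call:
jog_arm --rows '[{"xyz":[3.8,-1.4,0.8],"delta_rot":[0,0,-3],"fingers":0},{"xyz":[7.6,-2.8,1.6],"delta_rot":[0,0,-6],"fingers":0},{"xyz":[11.4,-4.2,2.4],"delta_rot":[0,0,-9],"fingers":0},{"xyz":[15.2,-5.6,3.2],"delta_rot":[0,0,-12],"fingers":0},{"xyz":[19,-7,4],"delta_rot":[0,0,-15.2],"fingers":0}]'

```text
clock: 2.88
tcp_pos: [0.5131, 0.2237, 0.1917]
orientation: [1.997, 2.422, 0.001]
contact_force: [1.1, 0.1, 0.2]
grip_width: 0.0855
```

```bash
python3 mv.py .5028 0.2594 .15 .19
```

```text
t 2.8833 tcp [0.5131 0.2237 0.1917] F [1.1  0.08 0.23] M [0.01 0.01 0.06] w 0.0855
xyz cm [ 3.71 -0.34  4.16] rot [0.13 0.1  0.11] per row [ 0.74 -0.07  0.83] [0.03 0.02 0.02]
```

Call:
jog_arm --rows '[{"xyz":[1.5,-0.2,1.2],"delta_rot":[0.1,0.1,0.1],"fingers":0},{"xyz":[3.0,-0.3,2.4],"delta_rot":[0.1,0.1,0.1],"fingers":0},{"xyz":[3.7,-0.35,3.6],"delta_rot":[0.1,0.1,0.1],"fingers":0},{"xyz":[3.7,-0.35,4.2],"delta_rot":[0.1,0.1,0.1],"fingers":0},{"xyz":[3.7,-0.35,4.2],"delta_rot":[0.1,0.1,0.1],"fingers":0}]'

```text
clock: 3.3
tcp_pos: [0.5023, 0.2579, 0.148]
orientation: [-2.001, -2.422, 0.004]
contact_force: [-0.7, -0.4, 0.6]
grip_width: 0.0856
```

```bash
python3 mv.py .5028 0.2594 .077 .19
python3 - <<'E'
from h import *
o=[]
for n,(u,v,w,h) in dict(top=(190,225,80,80),side=(290,290,120,120)).items():
    i=imaging.grab_frame(n); cv2.imwrite(f"pics/{n}1.png",i); o.append(cv2.resize(i[v:v+h,u:u+w],(400,400),interpolation=2))
cv2.imwrite("pics/c2.png",np.hstack(o))
E
```

```text
t 3.3 tcp [0.5023 0.2579 0.148 ] F [-0.73 -0.41  0.59] M [-0.06 -0.   -0.04] w 0.0856
xyz cm [0.15 0.1  7.1 ] rot [-0.12  0.08 -0.01] per row [0.03 0.02 1.42] [-0.02  0.02 -0.  ]
```

View pics/c2.png

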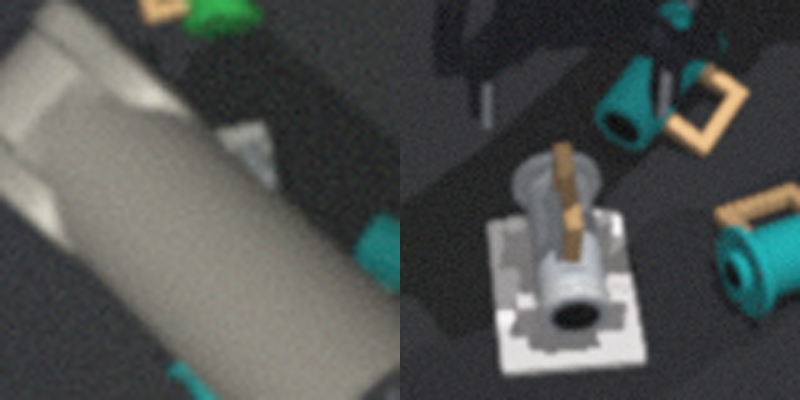

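```bash
python3 - <<'E'
from h import *
for p in [(275,282),(265,293),(238,306),(250,300),(246,293),(228,292),(230,205)]: print(p,onz("top",p,.03).round(3))
E
```

```text
(275, 282) [0.439 0.106 0.03 ]
(265, 293) [0.402 0.139 0.03 ]
(238, 306) [0.359 0.228 0.03 ]
(250, 300) [0.379 0.189 0.03 ]
(246, 293) [0.402 0.202 0.03 ]
(228, 292) [0.405 0.262 0.03 ]
(230, 205) [0.699 0.263 0.03 ]
```

I chose the bright steel barrel in the white cradle, at side (340,365) and top (229,264). The look-alikes are green at side (260,362) and teal at side (369,312) and (414,364). The crop shows the steel tube on the cradle with the open fingers straddling its tan bar. Next I descend.

Call:
jog_arm --rows '[{"xyz":[0.15,0.1,1.8],"delta_rot":[-0.1,0.1,0],"fingers":0},{"xyz":[0.15,0.1,3.6],"delta_rot":[-0.1,0.1,0],"fingers":0},{"xyz":[0.15,0.1,5.4],"delta_rot":[-0.1,0.1,0],"fingers":0},{"xyz":[0.15,0.1,6.6],"delta_rot":[-0.1,0.1,0],"fingers":0},{"xyz":[0.15,0.1,7.1],"delta_rot":[-0.1,0.1,0],"fingers":0}]'

```text
clock: 3.82
tcp_pos: [0.5043, 0.2576, 0.0774]
orientation: [2.005, 2.418, 0.0]
contact_force: [-0.7, 0.0, 0.2]
grip_width: 0.0853
```

```bash
python3 mv.py .5028 0.2594 .077 .19
python3 - <<'E'
from h import *
o=[]
for n,(u,v,w,h) in dict(side=(290,290,120,120)).items():
    i=imaging.grab_frame(n); cv2.imwrite(f"pics/{n}2.png",i); o.append(cv2.resize(i[v:v+h,u:u+w],(600,600),interpolation=2))
cv2.imwrite("pics/c3.png",np.hstack(o))
E
```

```text
t 3.8167 tcp [0.5043 0.2576 0.0774] F [-0.68  0.01  0.2 ] M [0.05 0.01 0.02] w 0.0853
xyz cm [ 0.2  -0.11  0.04] rot [ 0.03  0.02 -0.22] per row [ 0.04 -0.02  0.01] [ 0.01  0.   -0.04]
```

View pics/c3.png

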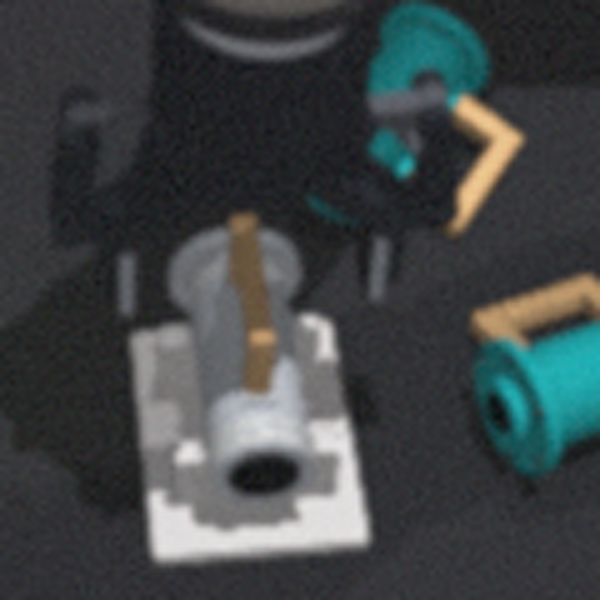

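Call:
jog_arm --rows '[{"xyz":[0.2,0,0],"delta_rot":[0,0,-0.2],"fingers":0.4},{"xyz":[0.2,0,0],"delta_rot":[0,0,-0.2],"fingers":0.7},{"xyz":[0.2,0,0],"delta_rot":[0,0,-0.2],"fingers":0.8},{"xyz":[0.2,0,0],"delta_rot":[0,0,-0.2],"fingers":0.9},{"xyz":[0.2,0,0],"delta_rot":[0,0,-0.2],"fingers":1}]' --grip_force 60

```text
clock: 4.28
tcp_pos: [0.5041, 0.2601, 0.078]
orientation: [2.0, 2.422, 0.002]
contact_force: [-0.1, -0.4, 0.1]
grip_width: 0.0257
```

Call:
jog_arm --rows '[{"xyz":[0,0,0],"delta_rot":[0,0,0],"fingers":1},{"xyz":[0,0,0],"delta_rot":[0,0,0],"fingers":1},{"xyz":[0,0,0],"delta_rot":[0,0,0],"fingers":1},{"xyz":[0,0,0],"delta_rot":[0,0,0],"fingers":1},{"xyz":[0,0,0],"delta_rot":[0,0,0],"fingers":1}]'

```text
clock: 4.7
tcp_pos: [0.5041, 0.2601, 0.0784]
orientation: [2.0, 2.421, 0.002]
contact_force: [-2.1, -1.8, 5.4]
grip_width: 0.0085
```

```bash
python3 mv.py .5028 0.2594 .077 .19
python3 - <<'E'
from h import *
o=[]
for n,(u,v,w,h) in dict(side=(290,290,120,120)).items():
    i=imaging.grab_frame(n); cv2.imwrite(f"pics/{n}3.png",i); o.append(cv2.resize(i[v:v+h,u:u+w],(600,600),interpolation=2))
cv2.imwrite("pics/c4.png",np.hstack(o))
E
```

```text
t 4.7 tcp [0.5041 0.2601 0.0784] F [-2.07 -1.76  5.4 ] M [-0.26  0.51  0.01] w 0.0085
xyz cm [-0.04 -0.14  0.14] rot [0.08 0.01 0.01] per row [-0.01 -0.03  0.03] [0.02 0.   0.  ]
```

View pics/c4.png

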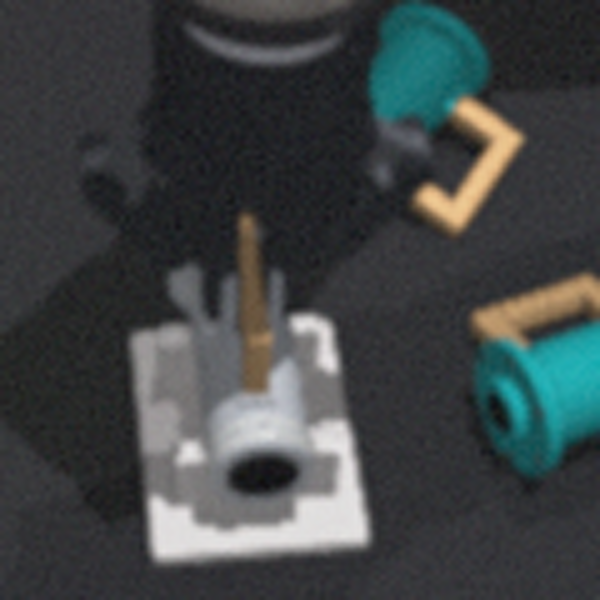

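Call:
jog_arm --rows '[{"xyz":[0,0,-0.3],"delta_rot":[0,0,0],"fingers":1},{"xyz":[0,0,-0.8],"delta_rot":[0,0,0],"fingers":1},{"xyz":[0,0,-1.5],"delta_rot":[0,0,0],"fingers":1},{"xyz":[0,0,-2.3],"delta_rot":[0,0,0],"fingers":1},{"xyz":[0,0,-3.2],"delta_rot":[0,0,0],"fingers":1}]' --grip_force 80

```text
clock: 5.17
tcp_pos: [0.5039, 0.26, 0.111]
orientation: [2.0, 2.422, 0.001]
contact_force: [0.2, -0.2, -2.0]
grip_width: 0.0084
```

Call:
jog_arm --rows '[{"xyz":[0,0,-1.3],"delta_rot":[0,0,0],"fingers":1},{"xyz":[0,0,-2.8],"delta_rot":[0,0,0],"fingers":1},{"xyz":[0,0,-4.5],"delta_rot":[0,0,0],"fingers":1},{"xyz":[0,0,-6],"delta_rot":[0,0,0],"fingers":1},{"xyz":[0,0,-7],"delta_rot":[0,0,0],"fingers":1}]'

```text
clock: 5.58
tcp_pos: [0.5044, 0.2606, 0.1834]
orientation: [1.999, 2.421, 0.005]
contact_force: [-0.6, 0.6, -3.5]
grip_width: 0.0084
```

```bash
python3 mv.py .57 0.08 .178 .25
python3 - <<'E'
from h import *
o=[]
for n,(u,v,w,h) in dict(side=(270,250,150,150)).items():
    i=imaging.grab_frame(n); cv2.imwrite(f"pics/{n}4.png",i); o.append(cv2.resize(i[v:v+h,u:u+w],(600,600),interpolation=2))
cv2.imwrite("pics/c5.png",np.hstack(o))
E
```

```text
t 5.5833 tcp [0.5044 0.2606 0.1834] F [-0.55  0.59 -3.48] M [ 0.02 -0.04  0.  ] w 0.0084
xyz cm [-18.98   3.03   0.54] rot [ 0.21 -0.03 -3.42] per row [-3.8   0.61  0.11] [ 0.04 -0.01 -0.68]
```

View pics/c5.png

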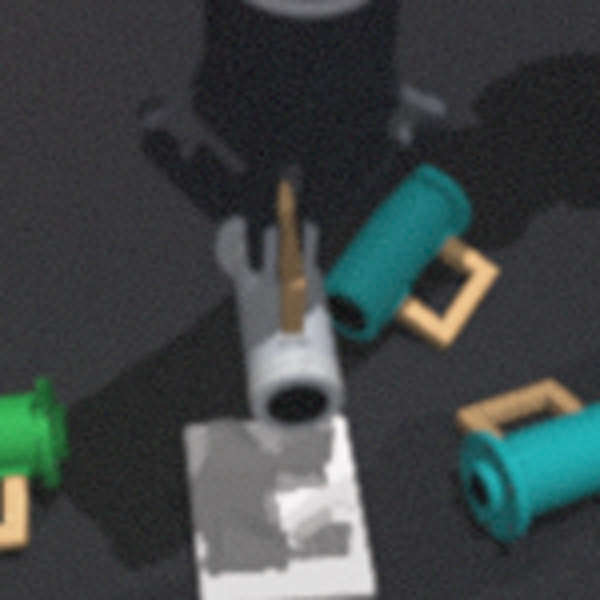

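Call:
jog_arm --rows '[{"xyz":[-2.5,0.3,0],"delta_rot":[0,0,-0.8],"fingers":1},{"xyz":[-6,0.8,0],"delta_rot":[0,0,-1.6],"fingers":1},{"xyz":[-9.5,1.4,0],"delta_rot":[0,0,-2.4],"fingers":1},{"xyz":[-13,2,0],"delta_rot":[0,0,-3.2],"fingers":1},{"xyz":[-16.5,2.6,0],"delta_rot":[0,0,-4],"fingers":1}]'

```text
clock: 6.05
tcp_pos: [0.5619, 0.1023, 0.1845]
orientation: [1.912, 2.489, 0.007]
contact_force: [0.7, 0.9, -2.2]
grip_width: 0.0084
```

```bash
python3 mv.py .55 -.1 .18 .32
```

```text
t 6.05 tcp [0.5619 0.1023 0.1845] F [ 0.68  0.91 -2.24] M [ 0.02 -0.07 -0.02] w 0.0084
xyz cm [-19.24  -6.38   0.41] rot [ 0.32 -0.02 -3.37] per row [-3.85 -1.28  0.08] [ 0.06 -0.   -0.67]
```

Call:
jog_arm --rows '[{"xyz":[-3.8,-1.2,0],"delta_rot":[0.1,0,-0.7],"fingers":1},{"xyz":[-7.6,-2.4,0],"delta_rot":[0.2,0,-1.4],"fingers":1},{"xyz":[-11.4,-3.6,0.1],"delta_rot":[0.3,0,-2.1],"fingers":1},{"xyz":[-15.2,-4.9,0.2],"delta_rot":[0.3,0,-2.8],"fingers":1},{"xyz":[-18.5,-6.2,0.3],"delta_rot":[0.3,0,-3.4],"fingers":1}]'

```text
clock: 6.47
tcp_pos: [0.5492, -0.0955, 0.1808]
orientation: [-1.84, -2.547, 0.0]
contact_force: [-0.5, -0.7, -2.5]
grip_width: 0.0086
```

```bash
python3 mv.py .535 -.2305 .165 .367
```

```text
t 6.4667 tcp [ 0.5492 -0.0955  0.1808] F [-0.54 -0.67 -2.5 ] M [-0.07 -0.1  -0.02] w 0.0086
xyz cm [-12.37  -5.59   1.58] rot [-0.01  0.01 -2.71] per row [-2.47 -1.12  0.32] [-0.    0.   -0.54]
```

Call:
jog_arm --rows '[{"xyz":[-3.4,-1.5,0.2],"delta_rot":[0,0,-0.8],"fingers":1},{"xyz":[-6.8,-3.1,0.5],"delta_rot":[0,0,-1.6],"fingers":1},{"xyz":[-10,-4.5,0.9],"delta_rot":[0,0,-2.4],"fingers":1},{"xyz":[-12.4,-5.6,1.3],"delta_rot":[0,0,-2.7],"fingers":1},{"xyz":[-12.4,-5.6,1.6],"delta_rot":[0,0,-2.7],"fingers":1}]'

```text
clock: 6.88
tcp_pos: [0.5325, -0.2391, 0.1637]
orientation: [1.791, 2.581, -0.007]
contact_force: [-0.4, -0.5, -2.3]
grip_width: 0.0082
```

Call:
jog_arm --rows '[{"xyz":[0,0,0],"delta_rot":[0,0,0],"fingers":1},{"xyz":[0,0,0],"delta_rot":[0,0,0],"fingers":1},{"xyz":[0,0,0],"delta_rot":[0,0,0],"fingers":1},{"xyz":[0,0,0],"delta_rot":[0,0,0],"fingers":1},{"xyz":[0,0,0],"delta_rot":[0,0,0],"fingers":1}]'

```text
clock: 7.3
tcp_pos: [0.5331, -0.2378, 0.164]
orientation: [1.788, 2.582, -0.006]
contact_force: [0.7, 0.5, -1.9]
grip_width: 0.0084
```

```bash
python3 mv.py .535 -.2305 .105 .367
python3 - <<'E'
from h import *
o=[]
for n,(u,v,w,h) in dict(top=(335,205,105,105),side=(290,150,105,105)).items():
    i=imaging.grab_frame(n); cv2.imwrite(f"pics/{n}5.png",i); o.append(cv2.resize(i[v:v+h,u:u+w],(400,400),interpolation=2))
    for q in ("handle","shoulder","barrel"): print(n,q,[(a["conf"],a["position"]) for a in imaging.tip_of(n,q)][:5])
cv2.imwrite("pics/c6.png",np.hstack(o))
E
```

```text
t 7.3 tcp [ 0.5331 -0.2378  0.164 ] F [ 0.67  0.47 -1.85] M [ 0.04 -0.03  0.01] w 0.0084
xyz cm [0.63 0.45 5.9 ] rot [-0.17  0.15 -0.44] per row [0.13 0.09 1.18] [-0.03  0.03 -0.09]
top handle [(0.92, [249.5, 297.3]), (0.87, [267.6, 291.7]), (0.68, [217.8, 219.3]), (0.52, [383.3, 249.9]), (0.16, [172.1, 299.1])]
top shoulder [(0.79, [232.0, 298.2]), (0.73, [286.2, 280.9]), (0.69, [234.3, 225.9])]
top barrel [(0.94, [237.5, 306.4]), (0.87, [275.0, 278.6]), (0.67, [234.1, 214.3]), (0.52, [378.8, 254.0])]
side handle [(0.91, [394.0, 347.7]), (0.85, [262.6, 387.3]), (0.77, [343.2, 171.2]), (0.67, [386.0, 325.5])]
side shoulder [(0.82, [281.8, 357.5]), (0.68, [395.4, 368.5]), (0.63, [336.9, 182.3]), (0.23, [249.9, 260.0])]
side barrel [(0.84, [264.2, 359.3]), (0.71, [348.6, 188.6]), (0.63, [411.4, 362.3]), (0.59, [368.0, 313.2])]
```

View pics/c6.png

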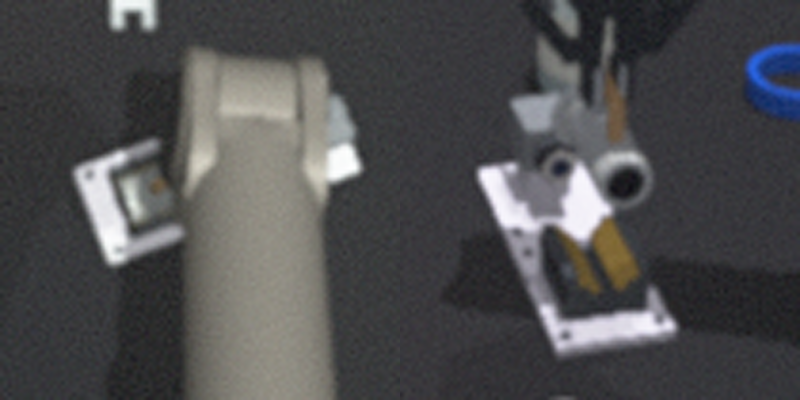

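Call:
jog_arm --rows '[{"xyz":[0.3,0.2,0.8],"delta_rot":[-0.1,0.1,-0.4],"fingers":1},{"xyz":[0.6,0.45,2.2],"delta_rot":[-0.2,0.1,-0.4],"fingers":1},{"xyz":[0.6,0.45,3.8],"delta_rot":[-0.2,0.1,-0.4],"fingers":1},{"xyz":[0.6,0.45,5.2],"delta_rot":[-0.2,0.1,-0.4],"fingers":1},{"xyz":[0.6,0.45,5.8],"delta_rot":[-0.2,0.1,-0.4],"fingers":1}]'

```text
clock: 8.12
tcp_pos: [0.5332, -0.2314, 0.1033]
orientation: [-1.78, -2.586, 0.002]
contact_force: [0.1, 0.3, -2.3]
grip_width: 0.0081
```

Call:
jog_arm --rows '[{"xyz":[0,0,0],"delta_rot":[0,0,0],"fingers":1},{"xyz":[0,0,0],"delta_rot":[0,0,0],"fingers":1},{"xyz":[0,0,0],"delta_rot":[0,0,0],"fingers":1},{"xyz":[0,0,0],"delta_rot":[0,0,0],"fingers":1},{"xyz":[0,0,0],"delta_rot":[0,0,0],"fingers":1}]'

```text
clock: 8.53
tcp_pos: [0.5338, -0.2316, 0.1041]
orientation: [-1.781, -2.587, 0.001]
contact_force: [-0.0, -0.5, -2.9]
grip_width: 0.0083
```

```bash
python3 mv.py .535 -.2305 .0907 .367
python3 - <<'E'
from h import *
o=[]
for n,(u,v,w,h) in dict(top=(335,205,105,105),side=(300,160,90,90)).items():
    i=imaging.grab_frame(n); cv2.imwrite(f"pics/{n}6.png",i); o.append(cv2.resize(i[v:v+h,u:u+w],(400,400),interpolation=2))
cv2.imwrite("pics/c7.png",np.hstack(o))
E
```

```text
t 8.5333 tcp [ 0.5338 -0.2316  0.1041] F [-0.   -0.45 -2.89] M [ 0.01 -0.04  0.04] w 0.0083
xyz cm [0.06 0.15 1.34] rot [-0.07 -0.02 -0.13] per row [0.01 0.03 0.27] [-0.01 -0.   -0.03]
```

View pics/c7.png

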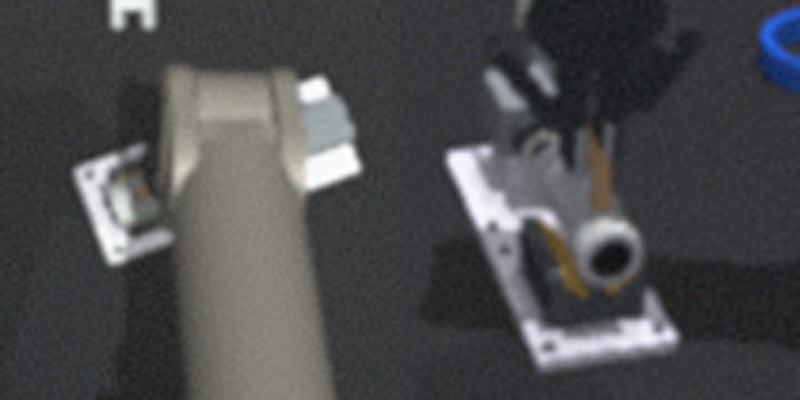

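```bash
cat > rel.py <<'E'
from h import *
def F(p): # world->fixture xy using mean pose
    d=np.array(p)[:2]-[.5337,-.2286]; c,s=np.cos(.367),np.sin(.367); return np.array([c*d[0]+s*d[1],-s*d[0]+c*d[1]])
E
python3 - <<'E'
from rel import *
from fit import place
o=r.get_obs(); f=F(o["tcp_pos"]); print("tcp in fixture mm",f*1000)
zc=.1041+.0123-.0907+.046  # axis
for x in(-.004,-.002,0,.002): print(x,proj("side",place(np.array([[x,f[1]+.05,zc]]),(.5351,-.2263,.37))))
E
```

```text
tcp in fixture mm [-1.15251958 -2.69848712]
-0.004 [[347.83624839 218.14354516]]
-0.002 [[347.12807649 218.25338899]]
0 [[346.4194138  218.36330894]]
0.002 [[345.71025978 218.4733051 ]]
```

Call:
jog_arm --rows '[{"xyz":[0,0.1,0.3],"delta_rot":[0,0,-0.1],"fingers":1},{"xyz":[0,0.1,0.6],"delta_rot":[0,0,-0.1],"fingers":1},{"xyz":[0,0.1,0.8],"delta_rot":[0,0,-0.1],"fingers":1},{"xyz":[0,0.1,0.95],"delta_rot":[0,0,-0.1],"fingers":1},{"xyz":[0,0.1,1.0],"delta_rot":[0,0,-0.1],"fingers":1}]'

```text
clock: 9.05
tcp_pos: [0.5342, -0.2311, 0.0934]
orientation: [-1.778, -2.587, 0.002]
contact_force: [0.1, 0.5, -2.8]
grip_width: 0.0079
```

Call:
jog_arm --rows '[{"xyz":[0,0,0.03],"delta_rot":[0,0,0],"fingers":1},{"xyz":[0,0,0.06],"delta_rot":[0,0,0],"fingers":1},{"xyz":[0,0,0.1],"delta_rot":[0,0,0],"fingers":1},{"xyz":[0,0,0.13],"delta_rot":[0,0,0],"fingers":1},{"xyz":[0,0,0.15],"delta_rot":[0,0,0],"fingers":1}]'

```text
clock: 9.47
tcp_pos: [0.5344, -0.2311, 0.092]
orientation: [-1.778, -2.588, 0.001]
contact_force: [0.7, 0.7, -2.7]
grip_width: 0.0083
```

Call:
jog_arm --rows '[{"xyz":[0,0,0.02],"delta_rot":[0,0,0],"fingers":1},{"xyz":[0,0,0.04],"delta_rot":[0,0,0],"fingers":1},{"xyz":[0,0,0.06],"delta_rot":[0,0,0],"fingers":1},{"xyz":[0,0,0.08],"delta_rot":[0,0,0],"fingers":1},{"xyz":[0,0,0.1],"delta_rot":[0,0,0],"fingers":1}]'

```text
clock: 9.88
tcp_pos: [0.5349, -0.231, 0.0913]
orientation: [-1.779, -2.588, 0.001]
contact_force: [0.5, 0.3, -0.1]
grip_width: 0.0081
```

```bash
python3 mv.py .535 -.2305 .0907 .367
```

```text
t 9.8833 tcp [ 0.5349 -0.231   0.0913] F [ 0.48  0.27 -0.1 ] M [ 0.13 -0.21  0.02] w 0.0081
xyz cm [0.04 0.03 0.06] rot [-0.05 -0.03 -0.02] per row [0.01 0.01 0.01] [-0.01 -0.01 -0.  ]
```

Call:
jog_arm --rows '[{"xyz":[0.08,0,0],"delta_rot":[0,0,0],"fingers":1},{"xyz":[0.16,0,0],"delta_rot":[0,0,0],"fingers":1},{"xyz":[0.24,0,0],"delta_rot":[0,0,0],"fingers":1},{"xyz":[0.32,0,0],"delta_rot":[0,0,0],"fingers":1},{"xyz":[0.4,0,0],"delta_rot":[0,0,0],"fingers":1}]'

```text
clock: 10.3
tcp_pos: [0.5335, -0.2272, 0.0913]
orientation: [-1.779, -2.589, 0.001]
contact_force: [0.5, 0.1, -3.0]
grip_width: 0.0081
```

```bash
python3 mv.py .535 -.2305 .0907 .367; python3 -c "
from rel import *
o=r.get_obs();print(F(o['tcp_pos'])*1000, 'Ffix',F(o['contact_force'][:2]+np.array([.5337,-.2286])))"
```

```text
t 10.3 tcp [ 0.5335 -0.2272  0.0913] F [ 0.5   0.08 -3.03] M [-0.   -0.27 -0.02] w 0.0081
xyz cm [-0.36  0.03  0.06] rot [-0.05 -0.03 -0.01] per row [-0.07  0.01  0.01] [-0.01 -0.01 -0.  ]
[0.28204489 1.39704677] Ffix [ 0.49594636 -0.10548871]
```

Call:
jog_arm --rows '[{"xyz":[0.05,0,0.01],"delta_rot":[0,0,0],"fingers":1},{"xyz":[0.1,0,0.02],"delta_rot":[0,0,0],"fingers":1},{"xyz":[0.15,0,0.02],"delta_rot":[0,0,0],"fingers":1},{"xyz":[0.2,0,0.02],"delta_rot":[0,0,0],"fingers":1},{"xyz":[0.25,0,0.02],"delta_rot":[0,0,0],"fingers":1}]'

```text
clock: 10.72
tcp_pos: [0.533, -0.2259, 0.0913]
orientation: [1.779, 2.588, -0.001]
contact_force: [3.4, -4.3, -3.0]
grip_width: 0.0084
```

```bash
cat > st.py <<'E'
from rel import *
o=r.get_obs();p=R.from_rotvec(o['orientation']).as_matrix()
print(o["clock"],o["tcp_pos"].round(4),F(o['tcp_pos'])*1000, 'Ffix',F(o['contact_force'][:2]+np.array([.5337,-.2286])).round(2),o["contact_force"].round(2),o["moment"].round(2), "tilt tool z",p[:,2].round(4),"yaw y",np.arctan2(p[1,1],p[0,1]).round(4))
E
python3 st.py
```

```text
10.7167 [ 0.533  -0.2259  0.0913] [0.30901129 2.76263697] Ffix [ 1.67 -5.25] [ 3.45 -4.3  -2.96] [-1.   -0.72 -0.05] tilt tool z [ 3.0e-04 -1.1e-03 -1.0e+00] yaw y 0.3662
```

Call:
jog_arm --rows '[{"xyz":[0.05,0,0.03],"delta_rot":[0,0,0],"fingers":1},{"xyz":[0.05,0,0.06],"delta_rot":[0,0,0],"fingers":1},{"xyz":[0.05,0,0.09],"delta_rot":[0,0,0],"fingers":1},{"xyz":[0.05,0,0.12],"delta_rot":[0,0,0],"fingers":1},{"xyz":[0.05,0,0.15],"delta_rot":[0,0,0],"fingers":1}]'

```text
clock: 11.13
tcp_pos: [0.5336, -0.2259, 0.0907]
orientation: [1.779, 2.586, -0.001]
contact_force: [-0.1, -3.4, 8.6]
grip_width: 0.0083
```

```bash
python3 st.py
python3 - <<'E'
from h import *
o=[]
for n,(u,v,w,h) in dict(top=(335,205,105,105),side=(310,170,70,70)).items():
    i=imaging.grab_frame(n); cv2.imwrite(f"pics/{n}8.png",i); o.append(cv2.resize(i[v:v+h,u:u+w],(400,400),interpolation=2))
cv2.imwrite("pics/c8.png",np.hstack(o))
E
```

```text
11.1333 [ 0.5336 -0.2259  0.0907] [0.86580804 2.5384532 ] Ffix [-1.3  -3.15] [-0.08 -3.41  8.59] [-0.69 -0.08  0.  ] tilt tool z [ 0.0018 -0.0021 -1.    ] yaw y 0.366
```

View pics/c8.png

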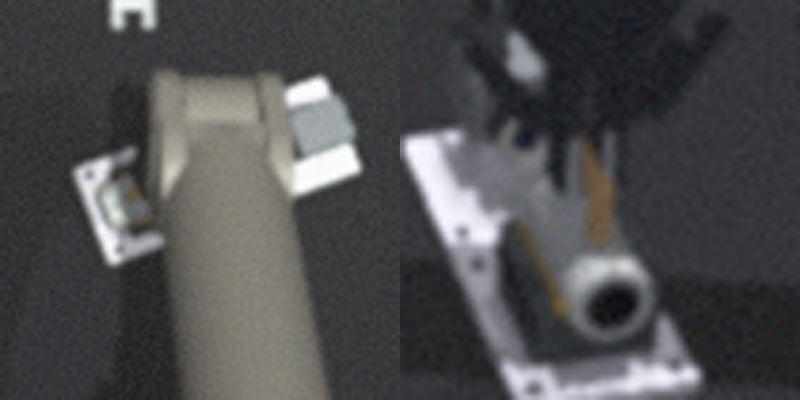

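```bash
python3 - <<'E'
from rel import *
from fit import place
for y in(.05,.053,.055,.057): print(y,proj("side",place(np.array([[0,y,.0583]]),(.5351,-.2263,.37))))
i=cv2.imread("pics/side8.png")[205:240,330:365].astype(float).mean(2)
k=np.clip(60-i,0,None)
# bore: dark blob
m=(i<75).astype(np.uint8);N,L,st,ce=cv2.connectedComponentsWithStats(m)
for a in range(1,N):
    if st[a,4]>10: print(st[a],ce[a]+[330,205])
m=(i>130).astype(np.uint8);N,L,st,ce=cv2.connectedComponentsWithStats(m)
for a in range(1,N):
    if st[a,4]>10: print('bright',st[a],ce[a]+[330,205])
cv2.imwrite("pics/c9.png",cv2.resize(cv2.imread("pics/side8.png")[195:240,325:370],(600,600),interpolation=cv2.INTER_NEAREST))
E
```

```text
0.05 [[346.49947792 222.93470646]]
0.053 [[346.83588771 223.58151839]]
0.055 [[347.06085461 224.01406014]]
0.057 [[347.28637889 224.44767353]]
[  0   0  35  35 547] [350.34552102 219.7440585 ]
[13 15  9  8 58] [346.9137931  223.31034483]
bright [ 9 10 14  7 60] [344.6        217.18333333]
bright [  0  21  33  14 172] [346.66860465 235.75581395]
```

View pics/c9.png

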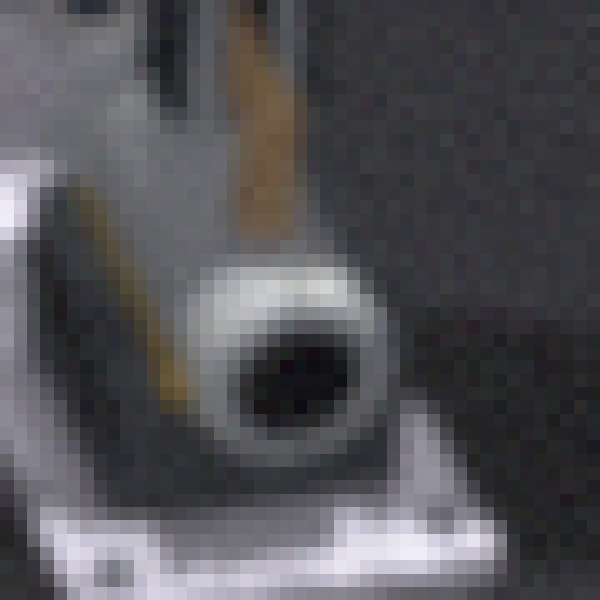

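Call:
jog_arm --rows '[{"xyz":[0.06,-0.01,0.1],"delta_rot":[0,0,0],"fingers":1},{"xyz":[0.1,-0.02,0.1],"delta_rot":[0,0,0],"fingers":1},{"xyz":[0.13,-0.02,0.1],"delta_rot":[0,0,0],"fingers":1},{"xyz":[0.13,-0.02,0.1],"delta_rot":[0,0,0],"fingers":1},{"xyz":[0.13,-0.02,0.1],"delta_rot":[0,0,0],"fingers":1}]'

```text
clock: 11.65
tcp_pos: [0.5336, -0.2259, 0.0907]
orientation: [1.778, 2.584, -0.002]
contact_force: [1.3, -3.9, 6.6]
grip_width: 0.0079
```

```bash
python3 st.py
```

```text
11.65 [ 0.5336 -0.2259  0.0907] [0.90679103 2.53302762] Ffix [-0.19 -4.14] [ 1.31 -3.93  6.62] [-0.96 -0.18  0.07] tilt tool z [ 0.0034 -0.0038 -1.    ] yaw y 0.3653
```

```bash
python3 mv.py .5336 -.2259 .0897 .367
```

```text
t 11.65 tcp [ 0.5336 -0.2259  0.0907] F [ 1.31 -3.93  6.62] M [-0.96 -0.18  0.07] w 0.0079
xyz cm [ 0.  -0.   0.1] rot [ 0.1   0.27 -0.1 ] per row [ 0.   -0.    0.02] [ 0.02  0.05 -0.02]
```

Call:
jog_arm --rows '[{"xyz":[0.06,0,0.11],"delta_rot":[0.05,0.15,-0.05],"fingers":1},{"xyz":[0.06,0,0.12],"delta_rot":[0.1,0.3,-0.1],"fingers":1},{"xyz":[0.06,0,0.13],"delta_rot":[0.1,0.35,-0.1],"fingers":1},{"xyz":[0.06,0,0.13],"delta_rot":[0.1,0.35,-0.1],"fingers":1},{"xyz":[0.06,0,0.13],"delta_rot":[0.1,0.35,-0.1],"fingers":1}]'

```text
clock: 12.07
tcp_pos: [0.5338, -0.2259, 0.0907]
orientation: [1.779, 2.589, 0.0]
contact_force: [-2.0, -3.7, 10.2]
grip_width: 0.0084
```

```bash
python3 st.py;python3 mv.py .5336 -.2259 .0897 .367
```

```text
12.0667 [ 0.5338 -0.2259  0.0907] [1.00808157 2.46294968] Ffix [-3.2  -2.79] [-1.99 -3.75 10.25] [-0.65  0.32  0.01] tilt tool z [ 2.e-04  0.e+00 -1.e+00] yaw y 0.3667
t 12.0667 tcp [ 0.5338 -0.2259  0.0907] F [-1.99 -3.75 10.25] M [-0.65  0.32  0.01] w 0.0084
xyz cm [ 0.01 -0.01  0.1 ] rot [ 0.01  0.   -0.02] per row [ 0.   -0.    0.02] [ 0.  0. -0.]
```

Call:
jog_arm --rows '[{"xyz":[0.05,-0.02,0.13],"delta_rot":[0,0,0],"fingers":1},{"xyz":[0.05,-0.04,0.13],"delta_rot":[0,0.05,0],"fingers":1},{"xyz":[0.05,-0.04,0.13],"delta_rot":[0,0.05,0],"fingers":1},{"xyz":[0.05,-0.04,0.13],"delta_rot":[0,0.05,0],"fingers":1},{"xyz":[0.05,-0.04,0.13],"delta_rot":[0,0.05,0],"fingers":1}]'

```text
clock: 12.48
tcp_pos: [0.5337, -0.226, 0.0907]
orientation: [1.779, 2.588, 0.001]
contact_force: [-0.4, -2.0, 10.7]
grip_width: 0.0081
```

```bash
python3 st.py
```

```text
12.4833 [ 0.5337 -0.226   0.0907] [0.99321453 2.45297492] Ffix [-1.07 -1.74] [-0.38 -2.01 10.72] [-0.54  0.25 -0.03] tilt tool z [ 1.e-03 -2.e-04 -1.e+00] yaw y 0.3665
```

```bash
python3 - <<'E'
from h import *
for n in("top","side"): cv2.imwrite(f"pics/{n}9.png",imaging.grab_frame(n))
t=cv2.imread("pics/top9.png");s=cv2.imread("pics/side9.png")
cv2.imwrite("pics/c10.png",np.hstack([cv2.resize(s[160:250,290:380],(400,400),interpolation=2),cv2.resize(t,(400,300))[:300].repeat(1,0) if 0 else cv2.resize(s,(400,400))]))
E
python3 st.py
```

```text
12.5833 [ 0.5337 -0.226   0.0907] [0.98324891 2.44010457] Ffix [-2.92 -1.11] [-2.33 -2.08  9.53] [-0.56  0.23 -0.04] tilt tool z [ 1.e-03 -2.e-04 -1.e+00] yaw y 0.3664
```

View pics/c10.png

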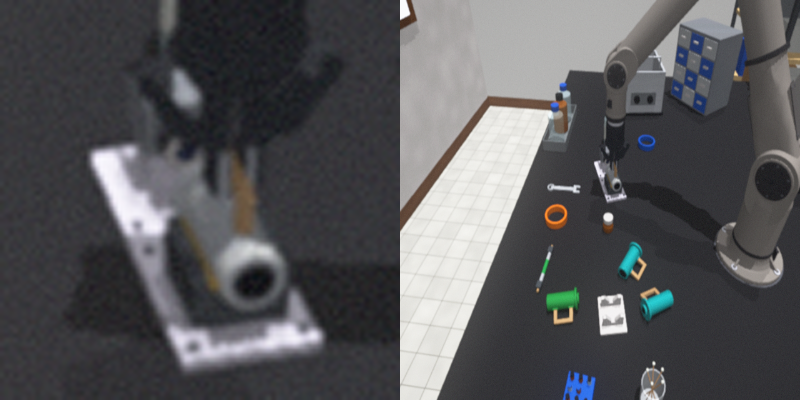

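```bash
python3 - <<'E'
from h import *
from fit import place
th=np.linspace(0,2*np.pi,60)
out=[]
for n,q,(u,v,w,h) in (("top",(.5324,-.2308,.3665),(350,240,36,40)),("side",(.5351,-.2263,.37),(325,200,40,40))):
    im=cv2.imread(f"pics/{n}9.png")[v:v+h,u:u+w]; S=10
    for yy in (None,.055,.050):
        b=cv2.resize(im,(w*S,h*S),interpolation=cv2.INTER_CUBIC)[:400,:360]
        if yy:
            b=b.copy(); p=place(np.c_[.02*np.cos(th),0*th+yy,.0583+.02*np.sin(th)],q)
            cv2.polylines(b,[((proj(n,p)-[u,v]+.5)*S).round().astype(np.int32)],True,(0,0,255),1)
        out.append(cv2.resize(b,(266,296)))
cv2.imwrite("pics/c11.png",np.vstack([np.hstack(out[:3]),np.hstack(out[3:])]))
E
```

```text
(no output)
```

View pics/c11.png

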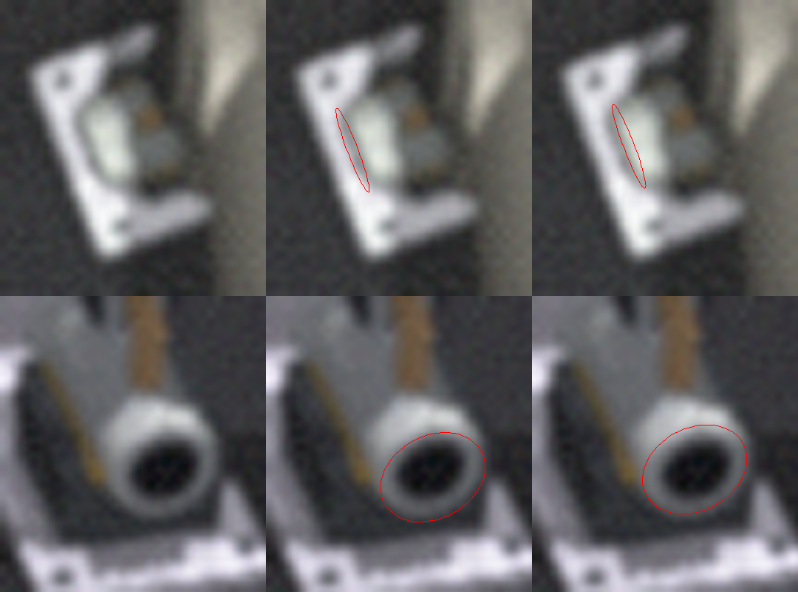

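Call:
jog_arm --rows '[{"xyz":[0.05,-0.03,0.05],"delta_rot":[0,0,0],"fingers":1},{"xyz":[0.05,-0.03,-0.05],"delta_rot":[0,0,0],"fingers":1},{"xyz":[0.1,-0.03,-0.1],"delta_rot":[0,0.1,0],"fingers":1},{"xyz":[0.15,-0.03,-0.1],"delta_rot":[0,0.2,0],"fingers":1},{"xyz":[0.2,-0.03,-0.1],"delta_rot":[0,0.2,0],"fingers":1}]'

```text
clock: 13.0
tcp_pos: [0.5329, -0.2255, 0.0911]
orientation: [-1.78, -2.588, -0.003]
contact_force: [4.2, -7.1, -5.5]
grip_width: 0.0081
```

```bash
python3 st.py;python3 mv.py .5336 -.2259 .0897 .367
```

```text
13.0 [ 0.5329 -0.2255  0.0911] [0.35015558 3.15047936] Ffix [ 1.38 -8.16] [ 4.22 -7.12 -5.51] [-1.69 -1.1  -0.03] tilt tool z [ 4.e-04  2.e-03 -1.e+00] yaw y 0.3658
t 13.0 tcp [ 0.5329 -0.2255  0.0911] F [ 4.22 -7.12 -5.51] M [-1.69 -1.1  -0.03] w 0.0081
xyz cm [-0.06  0.05  0.14] rot [ 0.06 -0.1  -0.07] per row [-0.01  0.01  0.03] [ 0.01 -0.02 -0.01]
```

Call:
jog_arm --rows '[{"xyz":[0.02,0.02,0.05],"delta_rot":[0.05,-0.05,0],"fingers":1},{"xyz":[0,0.02,0.1],"delta_rot":[0.05,-0.05,0],"fingers":1},{"xyz":[0,0.02,0.14],"delta_rot":[0.05,-0.05,0],"fingers":1},{"xyz":[0,0.02,0.17],"delta_rot":[0.05,-0.05,0],"fingers":1},{"xyz":[0,0.02,0.17],"delta_rot":[0.05,-0.05,0],"fingers":1}]'

```text
clock: 13.42
tcp_pos: [0.5336, -0.226, 0.0906]
orientation: [1.78, 2.588, 0.0]
contact_force: [-1.1, -2.4, 10.0]
grip_width: 0.0083
```

```bash
python3 st.py;python3 mv.py .5336 -.2259 .0897 .367
```

```text
13.4167 [ 0.5336 -0.226   0.0906] [0.80832087 2.50248986] Ffix [-1.87 -1.9 ] [-1.06 -2.45 10.02] [-0.73  0.1  -0.  ] tilt tool z [ 7.e-04 -3.e-04 -1.e+00] yaw y 0.3655
t 13.4167 tcp [ 0.5336 -0.226   0.0906] F [-1.06 -2.45 10.02] M [-0.73  0.1  -0.  ] w 0.0083
xyz cm [0.01 0.01 0.09] rot [ 0.03  0.03 -0.09] per row [0.   0.   0.02] [ 0.01  0.01 -0.02]
```

```bash
python3 - <<'E'
from h import *
for k in range(4):
    i=imaging.grab_frame("side"); o=r.get_obs(); print(o["clock"],o["contact_force"].round(1),o["tcp_pos"].round(4),o["grip_width"])
cv2.imwrite("pics/side10.png",i); r.hand_in()
E
```

```text
13.4667 [ 0.4 -4.2  9.7] [ 0.5336 -0.226   0.0906] 0.008276824486763252
13.5167 [-0.3 -3.   9.8] [ 0.5336 -0.2259  0.0907] 0.008323319358713764
13.5667 [-0.  -2.4  9.6] [ 0.5336 -0.226   0.0907] 0.00863760525528287
13.6167 [-1.6 -3.5  9.2] [ 0.5336 -0.2259  0.0907] 0.008213019023705224
the job is handed in; nothing more can be done
```

I lifted the steel barrel from the white cradle by its tan handle and set it into the V-block, flange towards the camera. I then drew it back until it stopped and pressed it down. The job was handed in at about 13.6 s, still gripping and pressing.

**Press:** The force reading held steady at 9.2–10.0 N. The tool was upright and stood at z = 90.7 mm, the height expected for a seated barrel. A side force of up to about 2 N remained, small enough that both brass faces should carry load.

**Flange against the block:** The barrel stopped hard on two separate pulls, at about 5 N and 8 N, with almost no weight on the V. That points to the flange touching the end of the block.

**Check that disagreed:** The camera estimates put the barrel about 2–3 mm short of the expected position along the V. That is under one pixel, and it is about the size of the calibration error plus the error of my fit. I went by the contact forces.

**Other things on the bench:** In the side view taken shortly before the final press, the look-alikes and the other items in view looked unmoved. The arm hid the solvent bottle in that view, so I did not check it at the end.

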